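# Snap the tub lid home and hold the tub up level

### The arm

A 6-joint arm with a two-finger parallel gripper is mounted at the origin on a cart in front of the work surface, level with it; the furniture and walls round the work are solid. World frame = base frame: x ahead of the robot, y to its left, z up, the work surface at z = 0. Lengths are in m, angles in rad, forces in N, time in s.
With the tool pointing down it reaches from about 0.35 to 0.975 m from the base axis. Payload 4.9 kg.
Tool frame: the origin (TCP) lies midway between the tips of the shut fingers; the grasp point (between the pads) lies 19 mm behind it; z points along the fingers, y is the line along which they close (so a half turn about z gives the same grasp; the last joint's range is limited). The gripper opens to 85 mm and grips with 20 to 120 N. Pads are 22 mm wide; open, the fingers measure 114 mm over their backs; the gripper's body (76 mm by 85 mm) begins 54 mm behind the grasp point. The pads swing forward as they close: fully open they stand 13 mm farther back than shut.
Start: joints at [-1.232, 0.053, 1.613, -0, 1.476, -0.119], TCP at [0.276, -0.561, 0.231] pointing down, gripper open.
Joint ranges: [-3.01, 3.01], [-1.01, 2.22], [0.06, 2.58], [-1.02, 4.17], [0.09, 2.62], [-3.14, 3.14]. Speed limits (rad/s): [2.57, 2.57, 3.14, 3.14, 3.14, 3.14].

### API

Orientations are given as a rotation vector (axis times angle).
In Python, from station import ctrl gives the robot as it stands.
- The arm moves only by the tool step_arm, never from a script. Its argument "targets" is a list of rows, each an object with "travel": the shift along the world's x, y, z as a fraction of full scale, a list of three; "angular": the turn, a rotation vector about the world's x, y, z as a fraction of full scale, a list of three; "gripper": the opening, from 0 (shut) to 1 (fully open). In form: [{"travel": [x, y, z], "angular": [rx, ry, rz], "gripper": gripper}, ...]. A call has 1 to 10 rows; each row is the pose to reach, as a shift and turn from the pose commanded when the call began; what a row does not reach only later rows make up. Full scale, the value 1, is 0.6 m for a shift and pi/4 rad for a turn. A row lasts 1/10 s, in which the tool goes at most 50 mm and 8.59 degrees, less where a joint would pass 70% of its speed; a pose out of reach is approached as far as the arm can. A call with a number of a shift or a turn outside -1 to 1 is refused whole. A call with a gripper value outside its range is refused whole. The fingers move at their own pace and stop on an object; "squeeze" is the grip in N (left out, the last holds). Time passes only in rows, so rows that repeat a pose let the fingers close. It gives the time, the measured TCP pose, the force, the opening and the grip force at its end, in the units of the state.
- ctrl.get_obs(): the state, without advancing time (a new reading comes with each control period).
- ctrl.get_image(name): name is "scene" or "top" or "wrist"; returns a dict with "img" (420x560x3 uint8, red, green, blue), "fx", "fy", "cx", "cy" (pixels), "D" ([k1, k2, p1, p2, k3] as OpenCV has them; the pictures are not rectified), "rvec" (rotation vector, rad) and "tvec" (3), from world to camera coordinates, as OpenCV has them. Camera axes: x right, y down, z forward; pixel columns grow to the right and rows downward; lengths in m; the calibration is good to about 2 mm. A picture is of the moment at which its call begins. There is no depth.
- ctrl.finish_job(): hands the job in; it is judged then, once.
The state is a dict: "t": time; "q": joint angles; "dq": joint speeds; "effort": joint torques, N m; "tool_pos": TCP position; "tool_rot": TCP orientation; "contact_force": force on the tool from outside, world axes, zero at the start; "wrist_torque": the same for the moment, N m; "opening": finger opening in m; "grip_force": force on a finger pad.
Only numpy, scipy, OpenCV 4.12 (cv2) and the standard library are available. Lean on these libraries where they do the work, as an engineer would, in place of code of your own. Each camera call takes 0.05 s, during which the arm holds its last target. There are 200 camera calls.

### The job

One of the two grey snap-lid tubs on the bench has its black lid sprung up at one end. Press that end down until the lid is fully home, with the tub standing on the bench, then grip that tub and lift it straight up, keeping it level, until its underside is about 15 cm above the bench, and hold it there in the air, level and still: finish while you are holding it. Leave the other tub and the things around them alone.

Things in the scene. Friction and masses are not known exactly. Their poses are not given: they have to be found in the camera images.
- tub: the tub to close and lift: grey box 130 (own x) x 54 (own y) x 60 mm to the rim, 66 to the top of the closed lid; straight sides, about 0.36 kg, centre of mass near the middle. Origin: centre of the underside; z up. Grip its long sides, 54 mm apart (lid 1 mm narrower each side), from above at mid length. Yaw within 1.2 rad of 0: its +x end is the far one
- tub_lid (a joint): angle of this tub's black lid, rad: 0 = fully home, grows as the end at the tub's own -x rises; starts at 0.22 to 0.38. The lid is 6 mm thick, hinged at the rim of the +x end (own x 65, z 60 mm). It is stiff: it stays at any angle, takes about 4 N at the press point to move down, stops hard when home and stays home
- tub_press (a point): the point to press: on the top of this lid, middle of its width, 15 mm in from its free (-x) edge, so 115 mm from the hinge line; it moves with the lid. With the lid home it is at own x -50, y 0, z 66 mm of the tub. A thumb tab sticks out 10 mm past the free edge
- other_tub: a second tub of the same make, its lid already home; origin at the centre of its underside, axes as for the first. Which of the two places each tub has varies. Leave it alone. Furniture near both: a dehumidifier 0.47 m high on the right (x 0.36 to 0.74, y below -0.40), a vice 0.17 m high in front (x below 0.42, y -0.20 to -0.02), a tool chest 0.27 m high on the left (y above 0.45)
- tape_roll: black roll of tape lying flat, 58 mm across, 19 mm high; origin at the centre of the underside; leave alone
- bolt: steel bolt with nut lying down, 70 x 19 x 22 mm; origin at the underside; leave alone
- tin: paint tin, 78 mm across, 77 mm high; origin at the centre of the underside; leave alone
- jar: glass jar with lid, 72 mm across, 102 mm high; origin at the centre of the underside; leave alone

How it is judged:
By the outcome, as a careful person would: the job done as asked, in the order asked, and still so for the second after the job is handed in, while the arm keeps its last pose, push and grip.
It also fails if it takes over 53 s, if anything falls off the work surface, if the arm or the gripper's body presses on something with over 40 N, if the wrist force passes 120 N, or if a joint passes its speed limit or range.

## Working session

There is one attempt and no reset: what is moved stays moved. The work goes in short steps, Python scripts to look and compute and a tool call to move; the robot and the scene stay as the last step left them, time stands still between calls to the robot, and variables do not carry over. Pictures are saved under pics/ and viewed, at most 10 in all, crops included, and the job is handed in when it is done.

Besides the shell and the picture viewer there is one more tool, called as name([rows], argument=value, ...), one row to a line, values as JSON. step_arm: Moves the arm, as the interface text tells. Its arguments: {"type":"object","properties":{"targets":{"type":"array"},"squeeze":{"type":"number"}},"required":["targets"]}

```bash
mkdir -p pics; ls; python3 - <<'E'
from station import ctrl
import cv2
o=ctrl.get_obs();print({k:(v if not hasattr(v,'round') else v) for k,v in o.items()})
for n in("top","scene"):
    d=ctrl.get_image(n);cv2.imwrite(f"pics/{n}1.png",cv2.cvtColor(d["img"],cv2.COLOR_RGB2BGR))
    print({k:d[k] for k in d if k!="img"})
E
```

```text
pics
{'t': 0.0, 'q': array([-1.23199520e+00,  5.33739877e-02,  1.61429165e+00, -5.08483525e-06,
        1.47598228e+00, -1.18988548e-01]), 'dq': array([ 0.00096947, -0.00259727, -0.00012762, -0.00106379,  0.00109222,
        0.00015473]), 'effort': array([ 8.99752176e-04, -3.93669105e+01, -3.70182252e+01, -2.25195248e-05,
        7.08070263e-03, -2.17411156e-06]), 'tool_pos': array([ 0.27602788, -0.56005555,  0.2300538 ]), 'tool_rot': array([-3.05766363e+00, -7.12368865e-01,  3.61774358e-04]), 'contact_force': array([0.41200617, 0.13971871, 0.49606364]), 'wrist_torque': array([-0.00293693,  0.02539585, -0.02451259]), 'grip_force': 0.0, 'opening': 0.0849079615987772}
{'fx': 406.0727313377876, 'fy': 406.0727313377876, 'cx': 269.8369329459963, 'cy': 208.33363157738464, 'D': array([0.01468638, 0.        , 0.        , 0.        , 0.        ]), 'rvec': array([ 2.15721819, -2.11175445,  0.18776463]), 'tvec': array([-0.06883782,  0.58335616,  0.89988769])}
{'fx': 523.7971979845923, 'fy': 523.7971979845923, 'cx': 285.8567129902689, 'cy': 200.18206699751894, 'D': array([-0.07045181,  0.        ,  0.        ,  0.        ,  0.        ]), 'rvec': array([ 1.90282669, -0.84324503,  0.5225428 ]), 'tvec': array([-0.42657069,  0.26641379,  1.09815272])}
```

```bash
cat > h.py <<'E'
import numpy as np,cv2
from station import ctrl
def cam(n):
    d=ctrl.get_image(n)
    K=np.array([[d["fx"],0,d["cx"]],[0,d["fy"],d["cy"]],[0,0,1.]])
    return d,K,np.array(d["D"],float),np.array(d["rvec"],float),np.array(d["tvec"],float)
def proj(P,c):
    return cv2.projectPoints(np.array(P,float).reshape(-1,1,3),c[3],c[4],c[1],c[2])[0].reshape(-1,2)
def ray(uv,z,c):
    u=cv2.undistortPoints(np.array(uv,float).reshape(-1,1,2),c[1],c[2]).reshape(-1,2)
    R=cv2.Rodrigues(c[3])[0];o=-R.T@c[4]
    dd=np.c_[u,np.ones(len(u))]@R
    z=np.broadcast_to(z,len(u))
    return o+dd*((z-o[2])/dd[:,2])[:,None]
def save(n,f):
    c=cam(n);cv2.imwrite(f,cv2.cvtColor(c[0]["img"],cv2.COLOR_RGB2BGR));return c
E
```

```text
(no output)
```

View pics/top1.png

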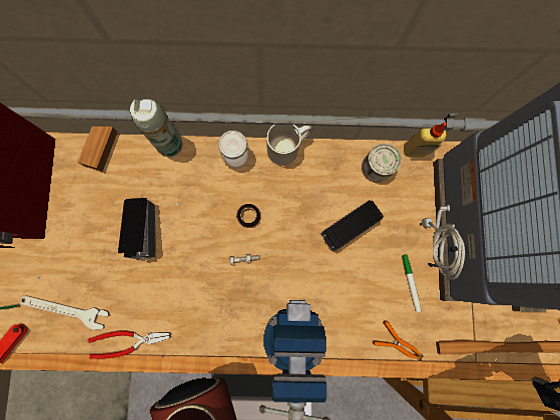

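View pics/scene1.png

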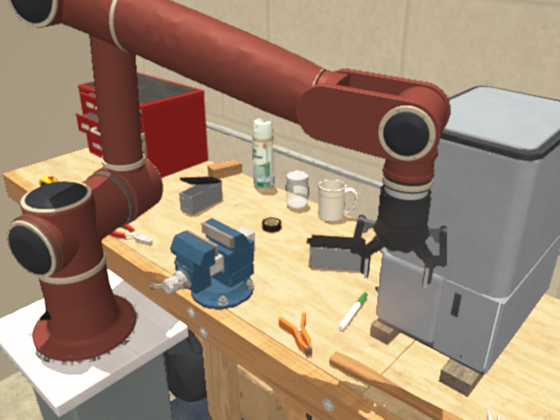

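The top view shows one tub at about (138,228) on the left and the other at (352,225) on the right. The left lid looks raised at the near end. I'll enlarge both tubs to check.

```bash
python3 - <<'E'
import cv2,numpy as np
t=cv2.imread("pics/top1.png");s=cv2.imread("pics/scene1.png")
f=lambda im,x,y:cv2.resize(im[y:y+75,x:x+100],(400,300),interpolation=cv2.INTER_CUBIC)
cv2.imwrite("pics/crop1.png",np.vstack([np.hstack([f(t,90,190),f(t,300,188)]),np.hstack([f(s,150,160),f(s,290,215)])]))
E
```

```text
(no output)
```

View pics/crop1.png

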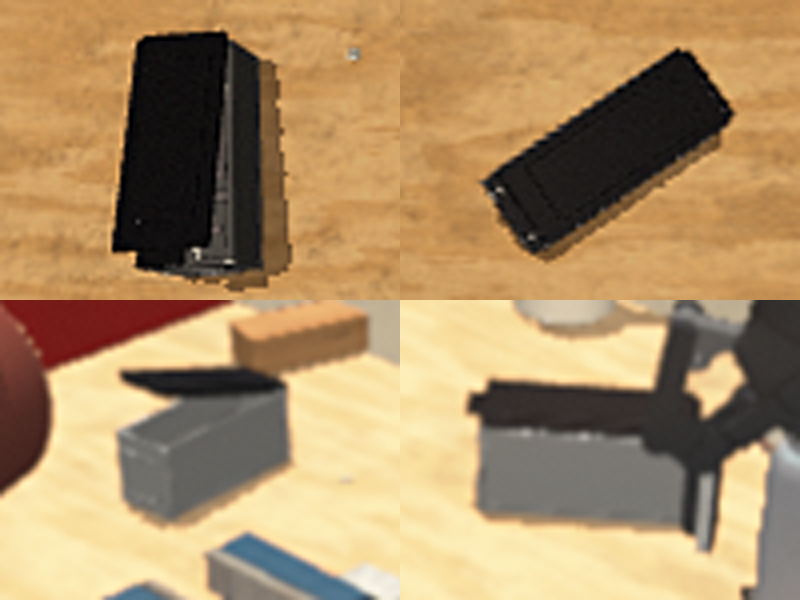

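The left tub is the open one: its near (-x) end is raised in both views, while the right tub's lid is closed. Next I'll fit its pose from corner pixels in both views.

```bash
cat >> h.py <<'E'
def model(p):
    x,y,yaw,a=p
    def lid(r,yy,h): # r distance from hinge line
        return (.065-r*np.cos(a)+h*np.sin(a)*-1*-1, yy, .060+r*np.sin(a)+h*np.cos(a))
    L={'b-+':(-.065,.027,0),'b--':(-.065,-.027,0),'b+-':(.065,-.027,0),'b++':(.065,.027,0),
       'r-+':(-.065,.027,.06),'r--':(-.065,-.027,.06),'r+-':(.065,-.027,.06),'r++':(.065,.027,.06),
       'l++':lid(0,.026,.006),'l+-':lid(0,-.026,.006),'l-+':lid(.13,.026,.006),'l--':lid(.13,-.026,.006),'press':lid(.115,0,.006),'tab':lid(.14,0,.003)}
    c,s=np.cos(yaw),np.sin(yaw)
    return {k:np.array([x+c*v[0]-s*v[1],y+s*v[0]+c*v[1],v[2]]) for k,v in L.items()}
E
python3 - <<'E'
from h import *
from scipy.optimize import least_squares
ct=cam("top");cs=cam("scene")
g=lambda x,y,ox,oy:((x+.5)/4-.5+ox,(y+.5)/4-.5+oy)
T={'l++':g(137,38,90,190),'l+-':g(228,35,90,190),'l-+':g(113,250,90,190),'b+-':g(260,62,90,190),'b--':g(262,266,90,190)}
S={'r-+':g(118,133,150,160),'r--':g(172,160,150,160),'b--':g(172,225,150,160),'b+-':g(290,163,150,160),'b-+':g(125,207,150,160)}
def res(p):
    m=model(p)
    return np.concatenate([(proj([m[k] for k in X],c)-np.array(list(X.values()))).ravel() for X,c in((T,ct),(S,cs))])
r=least_squares(res,[.6,.3,0,.3],loss='soft_l1');print(r.x);print(r.fun.reshape(-1,2).round(1))
m=model(r.x);print(m['press'],m['l-+'],m['l--'])
o=[]
for n,c,x,y in(("top",ct,90,190),("scene",cs,150,160)):
    im=cv2.cvtColor(c[0]["img"],cv2.COLOR_RGB2BGR)[y:y+75,x:x+100];im=cv2.resize(im,(400,300),interpolation=cv2.INTER_CUBIC)
    q=lambda k:tuple(int(v) for v in ((proj([m[k]],c)[0]-[x,y]+.5)*4-.5).round())
    for col,ks in(((0,0,255),['l++','l+-','l--','l-+','l++']),((0,255,0),['r++','r+-','r--','r-+','r++']),((255,0,0),['b++','b+-','b--','b-+','b++'])):
        for a,b in zip(ks,ks[1:]):cv2.line(im,q(a),q(b),col,1)
    cv2.circle(im,q('press'),3,(0,255,255),-1);cv2.circle(im,q('tab'),3,(255,255,0),-1)
    o.append(im)
cv2.imwrite("pics/fit1.png",np.hstack(o))
# other furniture: tab check
E
```

```text
[0.52978668 0.24707201 0.09990374 0.34366986]
[[-0.1  1. ]
 [-0.1 -0. ]
 [-0.2  0.1]
 [ 0.2 -0.8]
 [ 1.4  1.2]
 [-0.3 -0.5]
 [-0.8 -2.4]
 [ 0.8 -0.4]
 [ 1.2 -0.9]
 [-0.3 -1. ]]
[0.48873874 0.24295747 0.10439778] [0.47209311 0.26741924 0.10945195] [0.47727947 0.21567853 0.10945195]
```

View pics/fit1.png

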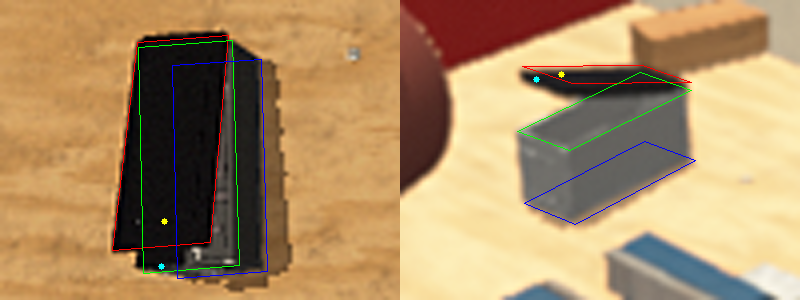

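The fit puts the tub near (0.530, 0.247) at yaw 0.10, with the lid at about 0.34 rad. I'll go to a viewpoint over it, moving +y first to clear the dehumidifier.

step_arm([
  {"travel":[0,0.08,0.05],"angular":[0,0,0],"gripper":1},
  {"travel":[0,0.16,0.1],"angular":[0,0,0],"gripper":1},
  {"travel":[0,0.24,0.14],"angular":[0,0,0],"gripper":1},
  {"travel":[0,0.32,0.16],"angular":[0,0,0],"gripper":1},
  {"travel":[0,0.4,0.17],"angular":[0,0,0],"gripper":1},
  {"travel":[0.03,0.46,0.17],"angular":[0,0,-0.1],"gripper":1},
  {"travel":[0.08,0.52,0.17],"angular":[0,0,-0.2],"gripper":1},
  {"travel":[0.13,0.58,0.17],"angular":[0,0,-0.3],"gripper":1},
  {"travel":[0.18,0.64,0.17],"angular":[0,0,-0.4],"gripper":1},
  {"travel":[0.22,0.7,0.17],"angular":[0,0,-0.456],"gripper":1},
])

```text
t: 1.2
tool_pos: [0.4091, -0.1387, 0.3333]
tool_rot: [3.138, 0.153, 0.001]
contact_force: [-0.0, -0.8, 1.0]
opening: 0.0853
grip_force: 0.0
```

step_arm([
  {"travel":[0.02,0.08,0],"angular":[0,0,0],"gripper":1},
  {"travel":[0.04,0.16,0],"angular":[0,0,0],"gripper":1},
  {"travel":[0.06,0.24,0],"angular":[0,0,0],"gripper":1},
  {"travel":[0.08,0.32,0],"angular":[0,0,0],"gripper":1},
  {"travel":[0.09,0.4,0],"angular":[0,0,0],"gripper":1},
  {"travel":[0.1,0.48,0],"angular":[0,0,0],"gripper":1},
  {"travel":[0.11,0.56,0],"angular":[0,0,0],"gripper":1},
  {"travel":[0.12,0.62,0],"angular":[0,0,0],"gripper":1},
  {"travel":[0.12,0.637,0],"angular":[0,0,0],"gripper":1},
  {"travel":[0.12,0.637,0],"angular":[0,0,0],"gripper":0},
])

```text
t: 2.2
tool_pos: [0.4799, 0.2425, 0.3327]
tool_rot: [3.137, 0.16, -0.002]
contact_force: [-0.2, -0.7, 1.0]
opening: 0.0735
grip_force: 0.0
```

```bash
python3 - <<'E'
from h import *
c=save("wrist","pics/w1.png");print(c[1:]);o=ctrl.get_obs();print(o['tool_pos'],o['tool_rot'],o['q'],o['t'])
im=cv2.imread("pics/w1.png")
p=[0.52978668,0.24707201,0.09990374,0.34366986]
m=model(p)
q=lambda k:tuple(int(v) for v in proj([m[k]],c)[0].round())
for k in m:print(k,q(k))
E
```

```text
(array([[365.3218025 ,   0.        , 274.42889635],
       [  0.        , 365.3218025 , 206.37269569],
       [  0.        ,   0.        ,   1.        ]]), array([-0.06330428,  0.        ,  0.        ,  0.        ,  0.        ]), array([-2.14133717,  1.93331918,  0.31417133]), array([0.19240442, 0.40174126, 0.63596859]))
[0.48002515 0.24139505 0.3329629 ] [ 3.13675833e+00  1.57702217e-01 -1.14388229e-03] [ 3.27745193e-01 -1.96787941e-01  1.68279897e+00 -6.41759932e-04
  1.65652115e+00  1.79802038e+00] 2.25
b-+ (254, 161)
b-- (295, 161)
b+- (297, 56)
b++ (253, 56)
r-+ (252, 171)
r-- (298, 171)
r+- (301, 51)
r++ (250, 51)
l++ (250, 49)
l+- (300, 49)
l-+ (250, 173)
l-- (300, 173)
press (275, 158)
tab (275, 183)
```

View pics/w1.png

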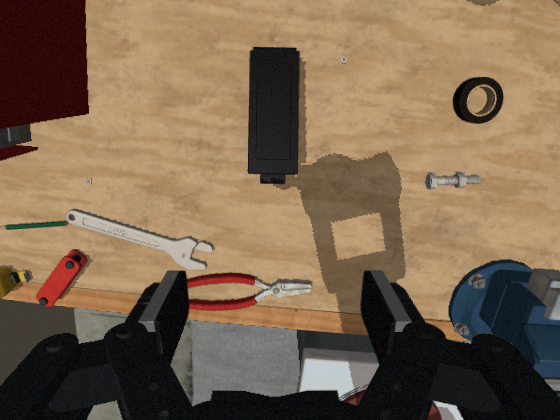

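The wrist view matches the fit. The lid corners are near (250,48), (300,48), (299,174) and (248,174), with the tab at (272,180). I'll refine yaw and lateral position from the lid's edges.

```bash
python3 - <<'E'
from h import *
from scipy.optimize import least_squares
c=cam("wrist");g=cv2.cvtColor(c[0]["img"],cv2.COLOR_RGB2GRAY).astype(float)
rows=np.arange(60,166,5);L=[];R=[]
def cross(a,x0): # subpixel where the profile crosses mid
    i=np.argmax(np.abs(np.diff(a)));d=np.abs(np.diff(a))[max(i-2,0):i+3];return x0+(np.arange(max(i-2,0),max(i-2,0)+len(d))*d).sum()/d.sum()+.5
for r in rows:
    L.append(cross(g[r,243:262],243));R.append(cross(g[r,290:306],290))
print(np.round(L,1));print(np.round(R,1))
ct=[cross(g[165:182,x],165) for x in (254,258,290,294)];tp=[cross(g[40:58,x],40) for x in range(256,296,8)];print(np.round(ct,1),np.round(tp,1))
L=np.array(L);mid=(L+np.array(R))/2
f=np.polyfit(rows,np.median(np.c_[mid],axis=1),1);print("mid line",f, np.polyval(f,[49,173]))
p0=[0.52978668,0.24707201,0.09990374,0.34366986]
fu=np.median(ct);tu=np.median(tp);tgt=np.array([np.polyval(f,tu),tu,np.polyval(f,fu),fu])
def res(p):
    m=model([p[0],p[1],p[2],p0[3]]);a=(m['l++']+m['l+-'])/2;b=(m['l-+']+m['l--'])/2
    return np.r_[proj([a,b],c).ravel()-tgt]
s=least_squares(res,p0[:3]);print(s.x,s.fun);m=model([*s.x,p0[3]]);print(m['press'])
E
```

```text
[248.  247.9 247.9 247.9 247.8 247.8 247.4 247.3 247.3 247.2 247.  247.
 246.8 246.8 246.6 246.6 246.6 246.6 246.6 246.6 246.6 246.4]
[298.5 297.8 297.5 297.5 297.5 297.2 297.2 297.1 304.1 297.3 297.3 304.2
 297.  304.2 297.2 304.3 304.3 296.8 296.6 296.4 296.4 296.6]
[173.8 173.7 174.2 174.3] [46.7 47.  46.9 47.3 47.3]
mid line [-5.91615995e-03  2.73613146e+02] [273.32325393 272.58965009]
[0.53010432 0.2480688  0.09423866] [-0.01063759  1.62305012  0.01012607 -1.72848369]
[0.48903372 0.24418686 0.10439778]
```

step_arm([
  {"travel":[0.004,0,-0.05],"angular":[0,0,0],"gripper":0},
  {"travel":[0.008,0.002,-0.12],"angular":[0,0,0],"gripper":0},
  {"travel":[0.012,0.005,-0.19],"angular":[0,0,0],"gripper":0},
  {"travel":[0.015,0.005,-0.26],"angular":[0,0,0],"gripper":0},
  {"travel":[0.015,0.005,-0.31],"angular":[0,0,0],"gripper":0},
  {"travel":[0.015,0.005,-0.34],"angular":[0,0,0],"gripper":0},
  {"travel":[0.015,0.005,-0.34],"angular":[0,0,0],"gripper":0},
  {"travel":[0.015,0.005,-0.34],"angular":[0,0,0],"gripper":0},
])

```text
t: 3.1
tool_pos: [0.4897, 0.2435, 0.13]
tool_rot: [3.138, 0.154, 0.001]
contact_force: [-0.3, 0.9, 0.7]
opening: 0.0
grip_force: 0.0
```

step_arm([
  {"travel":[0,0,-0.02],"angular":[0,0,0],"gripper":0},
  {"travel":[0,0,-0.035],"angular":[0,0,0],"gripper":0},
  {"travel":[-0.001,0,-0.042],"angular":[0,0,0],"gripper":0},
  {"travel":[-0.003,0,-0.05],"angular":[0,0,0],"gripper":0},
  {"travel":[-0.005,0,-0.058],"angular":[0,0,0],"gripper":0},
  {"travel":[-0.007,0,-0.066],"angular":[0,0,0],"gripper":0},
  {"travel":[-0.009,0,-0.074],"angular":[0,0,0],"gripper":0},
  {"travel":[-0.011,0,-0.082],"angular":[0,0,0],"gripper":0},
  {"travel":[-0.013,0,-0.09],"angular":[0,0,0],"gripper":0},
  {"travel":[-0.013,0,-0.09],"angular":[0,0,0],"gripper":0},
])

```text
t: 4.1
tool_pos: [0.4812, 0.2447, 0.0746]
tool_rot: [-3.137, -0.156, 0.0]
contact_force: [-0.4, 0.4, 1.1]
opening: -0.0
grip_force: 0.0
```

step_arm([
  {"travel":[-0.001,0,-0.004],"angular":[0,0,0],"gripper":0},
  {"travel":[-0.001,0,-0.008],"angular":[0,0,0],"gripper":0},
  {"travel":[-0.001,0,-0.011],"angular":[0,0,0],"gripper":0},
])

```text
t: 4.4
tool_pos: [0.4807, 0.2447, 0.0686]
tool_rot: [-3.138, -0.156, 0.001]
contact_force: [-1.1, -1.3, 3.5]
opening: -0.0001
grip_force: 1.8
```

```bash
python3 - <<'E'
from h import *
c=save("scene","pics/s2.png");o=ctrl.get_obs();print(o['contact_force'],o['tool_pos'])
w=cam("wrist")
a=cv2.resize(cv2.imread("pics/s2.png")[150:225,150:250],(400,300),interpolation=cv2.INTER_CUBIC)
b=cv2.resize(cv2.cvtColor(w[0]["img"],cv2.COLOR_RGB2BGR),(400,300),interpolation=cv2.INTER_AREA)
cv2.imwrite("pics/c2.png",np.hstack([a,b]))
E
```

```text
[0.24598298 0.12046639 2.98224085] [0.4806225  0.24463343 0.06828596]
```

View pics/c2.png

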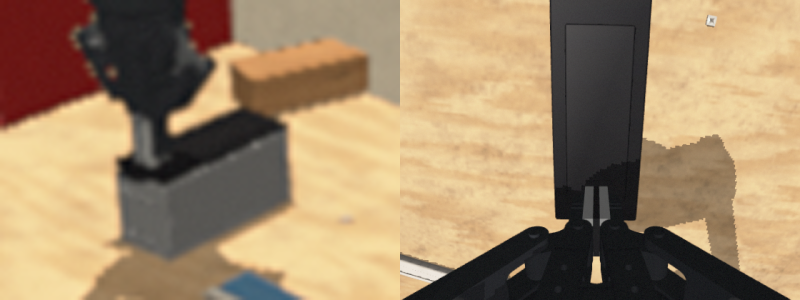

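The scene crop shows the lid nearly closed, with the fingertips on its near end. The wrist view has the fingers centred across the lid. I'll keep pressing in small steps until the force rises at the hard stop.

step_arm([
  {"travel":[-0.001,0,-0.002],"angular":[0,0,0],"gripper":0},
  {"travel":[-0.001,0,-0.004],"angular":[0,0,0],"gripper":0},
  {"travel":[-0.001,0,-0.004],"angular":[0,0,0],"gripper":0},
])

```text
t: 4.8
tool_pos: [0.4804, 0.2446, 0.0663]
tool_rot: [-3.138, -0.157, -0.001]
contact_force: [1.6, -0.6, 1.5]
opening: -0.0001
grip_force: 1.2
```

step_arm([
  {"travel":[0,0,-0.002],"angular":[0,0,0],"gripper":0},
  {"travel":[0,0,-0.004],"angular":[0,0,0],"gripper":0},
  {"travel":[0,0,-0.004],"angular":[0,0,0],"gripper":0},
])

```text
t: 5.1
tool_pos: [0.4805, 0.2447, 0.0655]
tool_rot: [3.138, 0.157, -0.0]
contact_force: [-3.8, -2.0, 10.8]
opening: -0.0001
grip_force: 5.8
```

step_arm([
  {"travel":[0,0,-0.0015],"angular":[0,0,0],"gripper":0},
  {"travel":[0,0,-0.0025],"angular":[0,0,0],"gripper":0},
  {"travel":[0,0,-0.0025],"angular":[0,0,0],"gripper":0},
])

```text
t: 5.4
tool_pos: [0.4805, 0.2448, 0.0652]
tool_rot: [3.137, 0.157, -0.001]
contact_force: [-7.2, -3.6, 18.0]
opening: -0.0001
grip_force: 9.3
```

The force climbed to 18 N with almost no further travel, at z = 0.065, so the lid is on its hard stop. I'll retreat straight up, open the fingers and look again.

step_arm([
  {"travel":[0,0,0.02],"angular":[0,0,0],"gripper":0},
  {"travel":[0,0,0.08],"angular":[0,0,0],"gripper":0},
  {"travel":[0,0,0.15],"angular":[0,0,0],"gripper":0.5},
  {"travel":[0,0,0.22],"angular":[0,0,0],"gripper":1},
  {"travel":[0,0,0.27],"angular":[0,0,0],"gripper":1},
  {"travel":[0,0,0.29],"angular":[0,0,0],"gripper":1},
  {"travel":[0,0,0.29],"angular":[0,0,0],"gripper":1},
  {"travel":[0,0,0.29],"angular":[0,0,0],"gripper":1},
])

```text
t: 6.2
tool_pos: [0.4792, 0.2443, 0.234]
tool_rot: [3.137, 0.156, -0.005]
contact_force: [-0.9, 0.1, -0.1]
opening: 0.0848
grip_force: 0.0
```

```bash
python3 - <<'E'
from h import *
o=ctrl.get_obs();print(o['contact_force'],o['tool_pos'],o['opening'])
w=save("wrist","pics/w3.png");c=save("scene","pics/s3.png");w2=cam("top")
m=model([.5301,.2490,.098,0])
im=cv2.imread("pics/w3.png")
q=lambda k:tuple(int(v) for v in proj([m[k]],w)[0].round())
for k in('l++','l+-','l--','l-+'):cv2.circle(im,q(k),2,(0,0,255),-1);print(k,q(k))
im=cv2.resize(im,(560,420))
a=cv2.resize(cv2.imread("pics/s3.png")[160:213,150:210],(240,212),interpolation=cv2.INTER_CUBIC)
b=cv2.resize(cv2.cvtColor(w2[0]["img"],cv2.COLOR_RGB2BGR)[190:242,90:150],(240,208),interpolation=cv2.INTER_CUBIC)
cv2.imwrite("pics/c3.png",np.hstack([im,np.vstack([a,b])]))
E
```

```text
[-0.90498203  0.06240497 -0.12463053] [0.47923033 0.24429557 0.23402867] 0.0847679199773696
l++ (242, 38)
l+- (308, 38)
l-- (304, 196)
l-+ (246, 196)
```

View pics/c3.png

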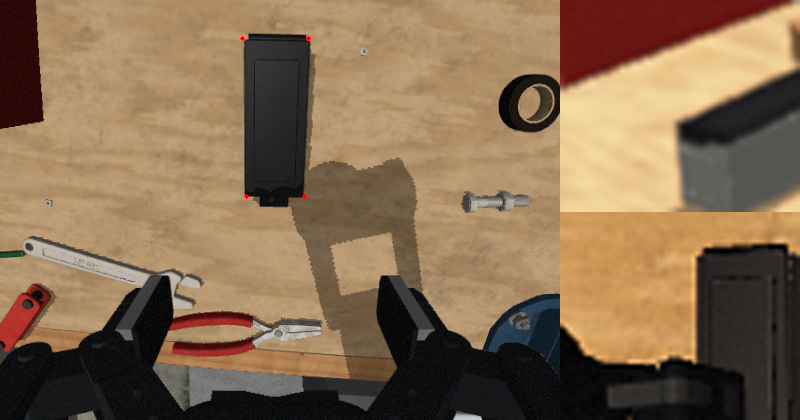

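The lid sits flat and home, and the model corners agree to within about 2 px, so the tub is near (0.530, 0.248). I'll go over its middle and descend with the fingers open.

step_arm([
  {"travel":[0.05,0.003,-0.05],"angular":[0,0,-0.01],"gripper":1},
  {"travel":[0.085,0.006,-0.1],"angular":[0,0,-0.01],"gripper":1},
  {"travel":[0.085,0.006,-0.16],"angular":[0,0,-0.01],"gripper":1},
  {"travel":[0.085,0.006,-0.21],"angular":[0,0,-0.01],"gripper":1},
  {"travel":[0.085,0.006,-0.26],"angular":[0,0,-0.01],"gripper":1},
  {"travel":[0.085,0.006,-0.3],"angular":[0,0,-0.01],"gripper":1},
  {"travel":[0.085,0.006,-0.33],"angular":[0,0,-0.01],"gripper":1},
  {"travel":[0.085,0.006,-0.35],"angular":[0,0,-0.01],"gripper":1},
  {"travel":[0.085,0.006,-0.352],"angular":[0,0,-0.01],"gripper":1},
  {"travel":[0.085,0.006,-0.352],"angular":[0,0,-0.01],"gripper":1},
])

```text
t: 7.35
tool_pos: [0.5311, 0.2481, 0.025]
tool_rot: [3.138, 0.144, -0.001]
contact_force: [0.4, 1.0, 0.3]
opening: 0.0849
grip_force: 0.0
```

step_arm([
  {"travel":[0,0,0],"angular":[0,0,0],"gripper":0.75},
  {"travel":[0,0,0],"angular":[0,0,0],"gripper":0.68},
  {"travel":[0,0,0],"angular":[0,0,0],"gripper":0.64},
  {"travel":[0,0,0],"angular":[0,0,0],"gripper":0.5},
  {"travel":[0,0,0],"angular":[0,0,0],"gripper":0.3},
  {"travel":[0,0,0],"angular":[0,0,0],"gripper":0.3},
  {"travel":[0,0,0],"angular":[0,0,0],"gripper":0.3},
], squeeze=45)

```text
t: 8.05
tool_pos: [0.5322, 0.2487, 0.0266]
tool_rot: [-3.137, -0.144, -0.003]
contact_force: [-1.2, 0.7, 5.1]
opening: 0.0533
grip_force: 49.8
```

step_arm([
  {"travel":[0,0,0.005],"angular":[0,0,0],"gripper":0.3},
  {"travel":[0,0,0.02],"angular":[0,0,0],"gripper":0.3},
  {"travel":[0,0,0.05],"angular":[0,0,0],"gripper":0.3},
  {"travel":[0,0,0.09],"angular":[0,0,0],"gripper":0.3},
  {"travel":[0,0,0.13],"angular":[0,0,0],"gripper":0.3},
  {"travel":[0,0,0.17],"angular":[0,0,0],"gripper":0.3},
  {"travel":[0,0,0.21],"angular":[0,0,0],"gripper":0.3},
  {"travel":[0,0,0.235],"angular":[0,0,0],"gripper":0.3},
  {"travel":[0,0,0.248],"angular":[0,0,0],"gripper":0.3},
  {"travel":[0,0,0.252],"angular":[0,0,0],"gripper":0.3},
])

```text
t: 9.05
tool_pos: [0.5313, 0.2481, 0.1767]
tool_rot: [-3.138, -0.144, -0.001]
contact_force: [-0.8, 0.3, -2.9]
opening: 0.0536
grip_force: 48.8
```

step_arm([
  {"travel":[0,0,0],"angular":[0,0,0],"gripper":0.3},
  {"travel":[0,0,0],"angular":[0,0,0],"gripper":0.3},
  {"travel":[0,0,0],"angular":[0,0,0],"gripper":0.3},
  {"travel":[0,0,0],"angular":[0,0,0],"gripper":0.3},
  {"travel":[0,0,0],"angular":[0,0,0],"gripper":0.3},
])

```text
t: 9.55
tool_pos: [0.531, 0.2481, 0.1759]
tool_rot: [3.138, 0.144, -0.001]
contact_force: [0.3, 0.6, -3.6]
opening: 0.0533
grip_force: 48.8
```

```bash
python3 - <<'E'
from h import *
o=ctrl.get_obs();print(o['contact_force'],o['tool_pos'],o['opening'],o['grip_force'],o['wrist_torque'],abs(o['dq']).max())
w=save("wrist","pics/w4.png");c=save("scene","pics/s4.png")
a=cv2.resize(cv2.imread("pics/s4.png")[90:240,120:320],(800,600),interpolation=cv2.INTER_CUBIC)
m=model([.531,.2485,.092,0])
q=lambda k:tuple(int(v) for v in ((proj([m[k]+[0,0,.15]],c)[0]-[120,90]+.5)*4-.5).round())
for ks in(['b++','b+-','b--','b-+','b++'],['r++','r+-','r--','r-+','r++']):
    for x,y in zip(ks,ks[1:]):cv2.line(a,q(x),q(y),(0,255,0),1)
cv2.imwrite("pics/c4.png",a)
E
```

```text
[ 0.3261744   0.60724943 -3.56888814] [0.53104475 0.24808612 0.17590083] 0.05334446262579209 48.832377791404724 [-0.01282408  0.00869233 -0.02492619] 0.00424548598513226
```

View pics/c4.png

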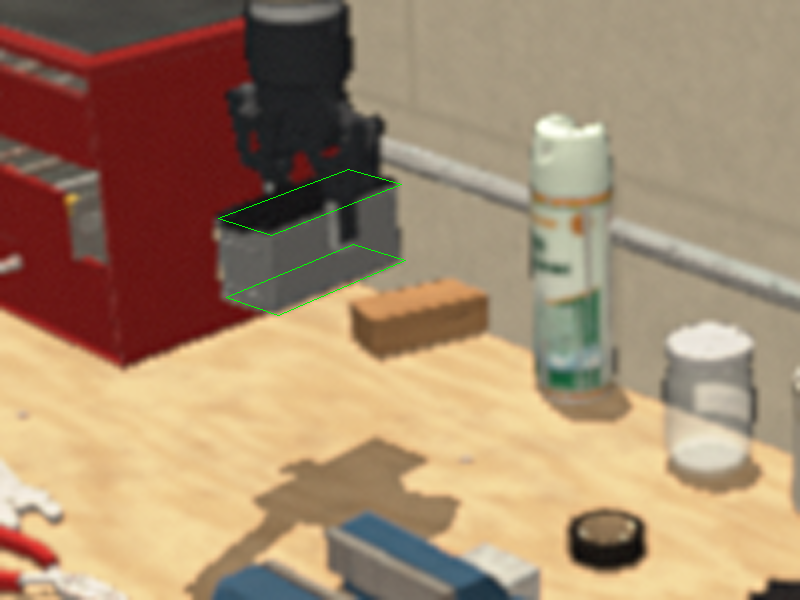

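The tub hangs level, with its lid closed. Its edges match the model drawn 15 cm up to within about 2 px (rim corner near (219,219), base corner near (277,312)). Load is 3.6 N and wrist torque is near zero, so I'm handing it in.

```bash
python3 -c "
from station import ctrl
print(ctrl.finish_job())"
```

```text
the job is handed in; nothing more can be done
None
```

I pressed the open (left) tub's lid home, lifted the tub straight up about 15 cm, and handed the job in while holding it level and still.

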